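Shut and pin the sample carrier

TASK

The sample is already loaded in the blue clamshell carrier: swing its lid down onto the sample, then take the red-headed locking pin from its black block and push it down through the red ear of the lid and the blue ear underneath until its collar sits on the lid. The sprung sample nest pushes the lid ajar, so press down with the pin until the two halves are fully shut, and finish while holding it like that, the robot's fingers still on the pin and pressing the carrier shut. Leave everything else on the bench where it is.

Things in the scene. Friction and masses are not known exactly. Their poses are not given: they have to be found in the camera images.
- carrier: Base of the clamshell, an open blue box 110 x 100 x 45 mm (x, y, z) fixed to the bench, with a blue ear (36 x 44 mm, 16 mm thick, top flush with the rim) on its -x side, nearest the robot. Origin: centre of the underside; x points from the ear to the hinge; yaw varies. Ear hole: 12 mm wide, right through, free below.
- base_hole (a point): Centre of the mouth of the hole in the blue base ear, at the parting plane (the rim of the base), 45 mm above the bench. Its position in the carrier frame is (-73, 0, 45) mm.
- lid_hinge (a point): Middle of the hinge axis, at carrier (60, 0, 45) mm; the axis runs along the carrier's y. It does not move with the lid.
- lid_hole (a point): Centre of the outer (upper) mouth of the 13 mm hole in the lid's red ear; moves with the lid; 10 mm above base_hole when shut. The lid is a plain aluminium plate 10 mm thick, 100 mm wide, reaching 2 to 115 mm from the hinge; the 44 mm wide red ear carries on in its plane to 151 mm, the hole 133 mm from the hinge. The hinge axis lies in the plate's inner face; push on the outer face.
- lid (a joint): Lid angle in rad: 0 shut, 1.57 straight up; starts at 1.2 to 1.6, stop at 1.9. A stiff hinge (0.2 N m) keeps it where it is left. Pushed down it stays ajar at about 0.06, as two rubber feet under it rest on the sprung sample; about 6 N down on its ear shuts it fully; let go, it springs back to 0.06.
- puck: Sample puck, steel disc 40 mm across, 9 mm high with an orange chip on top, lying in the sprung brass nest in the middle of the carrier. Origin: centre of its underside. The nest yields up to 3.6 mm when the lid is pressed shut.
- pin_block: Black fixed block 60 x 60 x 45 mm with a 12 mm hole 40 mm deep in the middle of its top, in which the pin is parked. Origin: centre of the underside. It may stand left or right of the carrier.
- pin: Locking pin, upright in the block. Origin: centre of the tip (lower end), z up along it. Steel shaft 10 mm diameter, 0 to 36 mm, lowest 4 mm tapered; collar 28 mm diameter, 36 to 40 mm; red round grip 16 mm diameter, 40 to 70 mm. About 60 g. Parked: collar on the block, tip 9 mm above the bench. Home in the shut carrier: collar on the lid, tip 19 mm above the bench.
- tray: White divided sample tray 70 x 70 x 20 mm, fixed; not needed. It stands on the other side of the carrier from the pin block.
- tweezers: Bystander: steel tweezers lying flat, 120 x 14 x 5 mm. Origin: centre of the underside. Leave it.
- vial: Bystander: small jar with red cap standing upright, 26 mm across, 50 mm high. Origin: centre of the underside. Leave it.
- torch: Bystander: black torch standing on its head, 38 mm across, 130 mm high. Origin: centre of the underside. Leave it.
- meter: Bystander: yellow multimeter lying flat, 80 x 150 x 35 mm. Origin: centre of the underside. Leave it.
- gel_box: Bystander: flat clear sample box with yellow top, 52 x 52 x 13 mm. Origin: centre of the underside. Leave it.
- objective: Bystander: steel microscope objective standing upright, 33 mm across, 50 mm high. Origin: centre of the underside. Leave it.

How it is judged:
On the way, in this order (a step that is already met when the one before it is completed fails the run):
1. the lid is swung down onto the sample, with the pin not yet in the carrier (value of joint lid below 0.12 rad and horizontal distance between pin and base_hole above 0.03 m), for 0.2 s.
2. the pin reaches through the lid ear into the base ear (horizontal distance between pin and base_hole below 0.005 m and angle between pin's own z axis and vertical below 0.12 rad and height (world z) of pin below 0.036 m), for 0.2 s.
At the end, for the whole second after the job is handed in: Lid within 0.015 rad of shut; pin upright within 0.12 rad, within 5 mm of the hole axis, collar on the lid (tip 14 to 22.5 mm above the bench), at rest, with the fingers on it (over 3 N) and pressing the carrier (over 2 N); puck within 6 mm of its nest. All held through the last second (horizontal distance between pin and base_hole below 0.005 m and angle between pin's own z axis and vertical below 0.12 rad and value of joint lid below 0.015 rad and height (world z) of pin between 0.014 and 0.0225 m and contact force between pin and carrier above 2 N and contact force between the fingers and pin above 3 N and linear speed of pin below 0.02 m/s and z of puck in the frame of carrier above 0.019 m and horizontal distance between puck and carrier below 0.006 m); the arm keeps its last pose, push and grip.
It fails at once if a loose bystander is moved more than 30 mm (distance of any of tweezers, vial, torch, meter, gel_box, objective from where it was at the start of the episode above 0.03 m).
It also fails if it takes over 51 s, if anything falls off the work surface, if the arm or the gripper's body presses on something with over 40 N, if the wrist force passes 120 N, or if a joint passes its speed limit or range.

ROBOT

A 7-joint arm with a two-finger parallel gripper is mounted at the origin on the work surface. World frame = base frame: x ahead of the robot, y to its left, z up, the work surface at z = 0. Lengths are in m, angles in rad, forces in N, time in s.
With the tool pointing down it reaches from about 0.425 to 1.025 m from the base axis. Payload 9.4 kg.
Tool frame: the origin (TCP) lies between the finger pads; the fingertips stand 25 mm ahead of it and the grasp point (between the pads) lies 6 mm ahead of it; z points along the fingers, y is the line along which they close (so a half turn about z gives the same grasp; the last joint's range is limited). The gripper opens to 85 mm and grips with 20 to 120 N. Pads are 22 mm wide; open, the fingers measure 114 mm over their backs; the gripper's body (76 mm by 85 mm) begins 54 mm behind the grasp point. The pads swing forward as they close: fully open they stand 13 mm farther back than shut.
Start: joints at [-1.335, 0.599, -0.003, 1.599, 0.002, 0.943, -0.08], TCP at [0.223, 0.69, 0.256] pointing down, gripper open.
Joint ranges: [-2.57, 2.57], [-0.35, 1.97], [-1.29, 1.29], [0.11, 2.56], [-1.05, 4.19], [0.11, 1.86], [-2.63, 2.63]. Speed limits (rad/s): [2.22, 2.22, 3.01, 3.01, 3.14, 3.14, 3.14].

INTERFACE

Orientations are given as a unit quaternion [w, x, y, z].
In Python, from bench import manip, hand, imaging gives the robot as it stands. The module is installed in compiled form; this text tells all that it offers. Calls block until the motion is done:
- manip.move_ptp(position, orientation): joint-space move of the TCP to a pose.
- manip.move_linear(position, rot=None, speed=0.15, f_stop=None): straight line of the TCP; rot=None keeps the orientation; speed is the mean speed in m/s. With f_stop (N) it stops when the force on the tool has changed by that much, and returns True; else False.
- manip.move_joints(angles): joint-space move.
- hand.move_gripper(opening, force=None): finger opening in m; force is the grip in N (None keeps the last); returns when the fingers have stopped.
- manip.pause(seconds).
- manip.inverse_kinematics(position, orientation): joint angles nearest the present ones, or None.
- imaging.camera(name): name is "scene" or "side" or "wrist"; returns the picture (480x640x3 uint8, blue, green, red); there is no depth.
- imaging.calibration(name): a dict with "intrinsics" (3x3 intrinsics, pixels), "dist" ([k1, k2, p1, p2, k3] as OpenCV has them; the pictures are not rectified), "extrinsics" (4x4, takes a point from world to camera coordinates). Camera axes: x right, y up, looking along -z (the intrinsics and any distortion apply to the point x, -y, -z); pixel columns grow to the right and rows downward; lengths in m; the calibration is good to about 2 mm. A picture is of the moment at which its call begins: read the wrist's pose just before it. calibration takes no time and is no camera call; for the wrist camera it gives the pose at the moment of the call.
A pose or a line that the arm cannot do raises manip.PlanningError and nothing moves.
- manip.finish_job(): hands the job in; it is judged then, once.
Readings, each from a call of its own:
- manip.current_t(): time.
- manip.current_qpos(): joint angles.
- manip.current_qvel(): joint speeds.
- manip.current_joint_efforts(): joint torques, N m.
- manip.current_position(): TCP position.
- manip.current_tcp_rot(): TCP orientation.
- manip.current_contact_force(): force on the tool from outside, world axes, zero at the start.
- manip.current_moment(): the same for the moment, N m.
- manip.current_width(): finger opening in m.
- manip.current_grasp_force(): force on a finger pad.
Only numpy, scipy, OpenCV 4.12 (cv2) and the standard library are available. Lean on these libraries where they do the work, as an engineer would, in place of code of your own. Each camera call takes 0.05 s, during which the arm holds its last target. There are 200 camera calls.

## Working session

There is one attempt and no reset: what is moved stays moved. The work goes in short steps, each a Python script; the robot and the scene stay as the last script left them, time stands still between calls to the robot, and variables do not carry over. Pictures are saved under pics/ and viewed, at most 10 in all, crops included, and the job is handed in when it is done.

```bash
mkdir -p pics
python3 - <<'E'
from bench import manip, hand, imaging
import cv2, numpy as np
for n in ("scene","side"):
    im=imaging.camera(n); cv2.imwrite(f"pics/{n}0.png",im)
    c=imaging.calibration(n); print(n,c["intrinsics"],c["dist"],np.round(c["extrinsics"],4))
    E=c["extrinsics"]; print("pos",-E[:3,:3].T@E[:3,3])
print(manip.current_t(),manip.current_position(),manip.current_tcp_rot())
E
```

```text
scene [[584.48401456   0.         318.95735532]
 [  0.         584.48401456 234.4198849 ]
 [  0.           0.           1.        ]] [-0.00841053  0.          0.          0.          0.        ] [[ 0.759   0.6511  0.0025 -0.4325]
 [-0.4464  0.5175  0.73    0.2086]
 [ 0.474  -0.5552  0.6835 -1.4915]
 [ 0.      0.      0.      1.    ]]
pos [ 1.12829451 -0.65444941  0.8682155 ]
side [[549.02901357   0.         323.68174207]
 [  0.         549.02901357 236.44942857]
 [  0.           0.           1.        ]] [-0.14440306  0.          0.          0.          0.        ] [[ 0.9652 -0.2614 -0.0102 -0.5583]
 [ 0.1873  0.6632  0.7247 -0.1726]
 [-0.1827 -0.7014  0.689  -1.0463]
 [ 0.      0.      0.      1.    ]]
pos [ 0.38011871 -0.76527068  0.84029999]
0.1 [0.22297449 0.68943897 0.25550535] [-4.47900473e-05  1.55722775e-01  9.87800542e-01 -7.10044877e-04]
```

View pics/scene0.png

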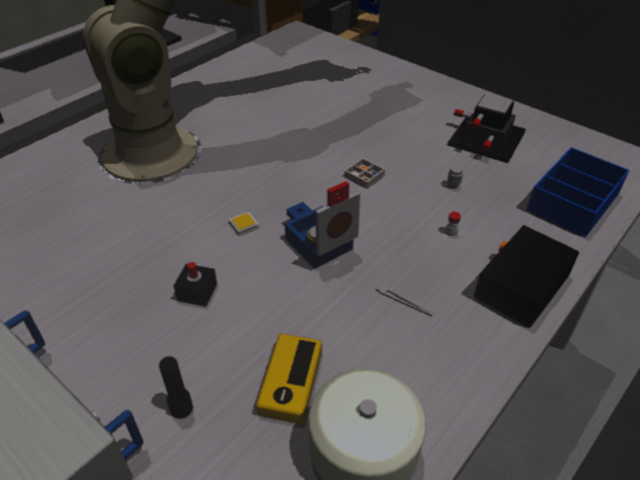

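View pics/side0.png

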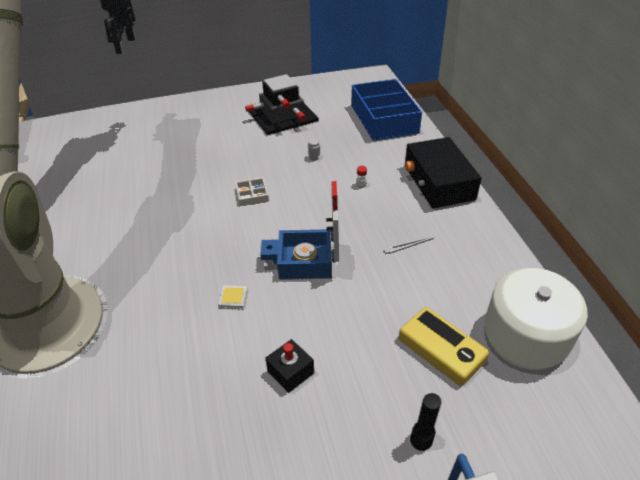

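The scene view shows the carrier ear at about (300,212), the lid's red ear at (338,195) and the pin head at (193,268). The side view shows the ear hole at (268,246), the pin head at (288,350) and the lid ear at (335,195). Next step is to triangulate these.

```bash
cat > h.py <<'E'
from bench import manip, hand, imaging
import cv2, numpy as np
from scipy.spatial.transform import Rotation as R
def ray(c,uv):
    n=cv2.undistortPoints(np.array([[uv]],float),c["intrinsics"],np.array(c["dist"]))[0,0]
    E=c["extrinsics"]; d=E[:3,:3].T@np.array([n[0],-n[1],-1.]); return -E[:3,:3].T@E[:3,3], d/np.linalg.norm(d)
def plane(c,uv,z):
    o,d=ray(c,uv); return o+d*(z-o[2])/d[2]
def tri(rays):
    A=0;b=0
    for o,d in rays:
        P=np.eye(3)-np.outer(d,d); A=A+P; b=b+P@o
    p=np.linalg.solve(A,b); return p,[np.linalg.norm((np.eye(3)-np.outer(d,d))@(p-o)) for o,d in rays]
def blobs(im,col,roi=None,amin=15):
    h=cv2.cvtColor(im,cv2.COLOR_BGR2HSV); H,S,V=cv2.split(h)
    m={"red":((H<7)|(H>173))&(S>150)&(V>60),"blue":(H>100)&(H<125)&(S>110)&(V>30)}[col].astype(np.uint8)
    if roi: k=np.zeros_like(m); k[roi[1]:roi[3],roi[0]:roi[2]]=1; m=m*k
    n,l,s,c=cv2.connectedComponentsWithStats(m)
    return [(s[i],c[i],l==i) for i in range(1,n) if s[i][4]>=amin]
def down(yaw):  # tool z down, tool y at angle yaw in world
    y=np.array([np.cos(yaw),np.sin(yaw),0]); z=np.array([0,0,-1.]); x=np.cross(y,z)
    q=R.from_matrix(np.c_[x,y,z]).as_quat(); return q[[3,0,1,2]]
E
python3 - <<'E'
from h import *
C={n:imaging.calibration(n) for n in("scene","side")}; I={n:cv2.imread(f"pics/{n}0.png") for n in C}
for n in C:
    for s,c,_ in blobs(I[n],"red"): print(n,s,c.round(1))
    for s,c,_ in blobs(I[n],"blue",amin=100): print(n,"blue",s,c.round(1))
T=lambda a,b:tri([ray(C["scene"],a),ray(C["side"],b)])
print("pin~",T((193,268),(288.5,350)))
print("earhole~",T((296.5,209.5),(268,246)))
print("lidear~",T((338,194),(335,195)))
for nm,a,z in(("torch",(180,410),0),("gel",(244,222),.013),("vial",(454,217),.05),("obj",(455,177),.03),("tray",(365,172),.02),("meter",(290,375),.035),("tw",(405,300),0)): print(nm,plane(C["scene"],a,z).round(3))
c=imaging.calibration("wrist");E=c["extrinsics"];print(c["intrinsics"],c["dist"])
M=R.from_quat(manip.current_tcp_rot()[[1,2,3,0]] if hasattr(manip.current_tcp_rot(),'shape') else np.array(manip.current_tcp_rot())[[1,2,3,0]]).as_matrix()
print("cam in tool",M.T@(-E[:3,:3].T@E[:3,3]-manip.current_position()), (M.T@E[:3,:3].T).round(3))
E
```

```text
scene [455 109   8   5  27] [458.3 111.3]
scene [473 118   8   7  35] [476.5 121.1]
scene [484 140   8   7  37] [487.4 143. ]
scene [328 182  20  10  85] [337.8 186.7]
scene [336 196   7   4  17] [338.9 197.2]
scene [450 212  10   8  67] [454.6 215.5]
scene [187 262   9   7  41] [191.1 265.2]
scene blue [ 527  147  102   90 4361] [574.4 191.3]
scene blue [285 203  30  49 650] [301.  221.5]
scene blue [  5 311  26  16 161] [ 17.5 318.5]
scene blue [105 411  37  47 491] [125.9 431.8]
side [281  98   9  10  55] [285.3 103. ]
side [246 105   8   6  34] [249.4 107.7]
side [297 112   8   9  54] [300.9 115.7]
side [358 166   8   9  63] [361.6 170.3]
side [332 182   5  28  90] [334.1 194. ]
side [283 343  11  17 122] [288.1 350.2]
side blue [ 310    0  138   84 9665] [378.5  35.8]
side blue [ 352   80   70   60 3146] [385.5 109.2]
side blue [ 261  229   71   50 2420] [299.3 253.7]
side blue [449 455  25  25 321] [461.4 468. ]
pin~ (array([ 0.45486708, -0.23119363,  0.06883015]), [np.float64(0.0006812185936252317), np.float64(0.000681218593625139)])
earhole~ (array([0.47201112, 0.04059468, 0.0497354 ]), [np.float64(0.0017471458577662411), np.float64(0.0017471458577662912)])
lidear~ (array([0.60582722, 0.0117468 , 0.17950995]), [np.float64(1.0281239945061596e-05), np.float64(1.0281239945165078e-05)])
torch [ 0.628 -0.419  0.   ]
gel [ 0.385 -0.037  0.013]
vial [0.742 0.238 0.05 ]
obj [0.66  0.385 0.03 ]
tray [0.481 0.273 0.02 ]
meter [ 0.736 -0.268  0.035]
tw [0.774 0.019 0.   ]
[[342.05317322   0.         323.81078578]
 [  0.         342.05317322 235.51443669]
 [  0.           0.           1.        ]] [-0.04725262  0.          0.          0.          0.        ]
cam in tool [ 0.06890553 -0.00061822 -0.11709755] [[-0.001  0.963  0.269]
 [ 1.     0.     0.001]
 [ 0.001  0.269 -0.963]]
```

Run:
```python
from h import *
yaw=-0.2; q=down(-np.pi/2+yaw)
for p in [(0.46,0.04,0.2),(0.455,-0.231,0.08),(0.70,0,0.2),(0.66,0,.12)]:
    print(p,manip.inverse_kinematics(p,q))
hand.move_gripper(0.0,40)
for i,p in enumerate([(0.44,0.08,0.20),(0.44,0.02,0.20)]):
    manip.move_ptp(p,q) if i==0 else manip.move_linear(p)
    manip.pause(.2)
    c=imaging.calibration("wrist"); im=imaging.camera("wrist"); cv2.imwrite(f"pics/w{i}.png",im); np.save(f"w{i}.npy",c,allow_pickle=True)
print(manip.current_t(),manip.current_position(),manip.current_width())
cv2.imwrite("pics/w01.png",np.hstack([cv2.resize(cv2.imread(f"pics/w{i}.png"),(400,300)) for i in(0,1)]))
```

```text
(0.46, 0.04, 0.2) [-0.70772811  0.45763503  0.7028364   2.2717725  -0.54777426  0.58042719
 -1.35694295]
(0.455, -0.231, 0.08) [ 0.15381703  0.65671787  0.30116264  2.23605741 -0.60263806  0.32520348
 -0.79801725]
(0.7, 0, 0.2) [-0.53185195  0.75238138  0.77882039  1.74173021 -0.64602687  0.92292874
 -1.25127605]
(0.66, 0, 0.12) [-0.50881142  0.79769826  0.70175959  1.8874844  -0.75261286  0.74228736
 -1.14227043]
4.2333 [0.44000886 0.02085731 0.19990847] 0.00012813953169353267
```

View pics/w01.png

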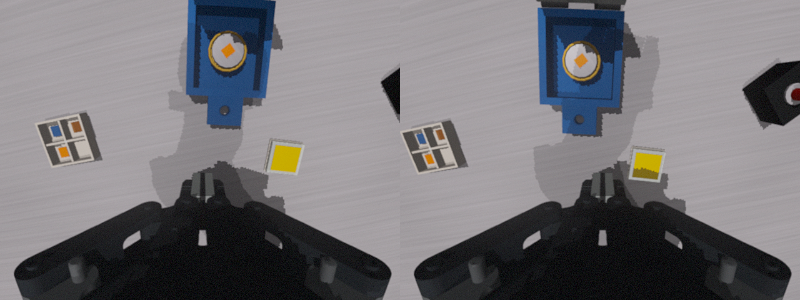

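Both wrist views show the blue carrier with its ear hole, at about (358,178) and (287,190) in full pixels. The tray is to the left, the gel box near the fingers, and the pin block at the right edge of the second view.

```bash
cat >> h.py <<'E'
def darkhole(im,uv,r=16,frac=None):
    """centroid of the dark spot near uv"""
    u,v=map(int,uv); g=cv2.cvtColor(im,cv2.COLOR_BGR2GRAY)[v-r:v+r+1,u-r:u+r+1].astype(np.uint8)
    t,m=cv2.threshold(g,0,1,cv2.THRESH_BINARY_INV+cv2.THRESH_OTSU) if frac is None else cv2.threshold(g,frac,1,cv2.THRESH_BINARY_INV)
    n,l,s,c=cv2.connectedComponentsWithStats(m)
    best=[(np.hypot(*(c[i]-r)),i) for i in range(1,n) if s[i][4]>20]
    i=min(best)[1]; return c[i]+[u-r,v-r],s[i],t
E
python3 - <<'E'
from h import *
P=[]
for i,uv in enumerate([(358,178),(287,190)]):
    im=cv2.imread(f"pics/w{i}.png"); c=np.load(f"w{i}.npy",allow_pickle=True).item()
    h,s,t=darkhole(im,uv); print(h,s,t); P.append((c,h))
    # carrier yaw from blue ear mask: top points
    s,ct,m=max(blobs(im,"blue",amin=300),key=lambda b:b[0][4]); print("blue",s,ct)
    if i==1:
        cv2.imwrite("pics/w1c.png",np.hstack([cv2.resize(im[120:230,220:370],(600,440),interpolation=cv2.INTER_NEAREST)]))
print(tri([ray(c,h) for c,h in P])); print([plane(c,h,.045) for c,h in P])
E
```

```text
[359.48275862 175.94827586] [  8   5  19  20 174] 63.0
blue [  298     0   142   201 18975] [366.26329381  86.59372859]
[283.74336283 191.53982301] [  7   8  15  18 113] 60.0
blue [  221    13   137   202 18213] [289.91401746 101.8109043 ]
(array([0.47460954, 0.04474694, 0.05358298]), [np.float64(0.00014886280657651373), np.float64(0.00014886280657660296)])
[array([0.47376238, 0.04403272, 0.045     ]), array([0.47345431, 0.04596924, 0.045     ])]
```

View pics/w1c.png

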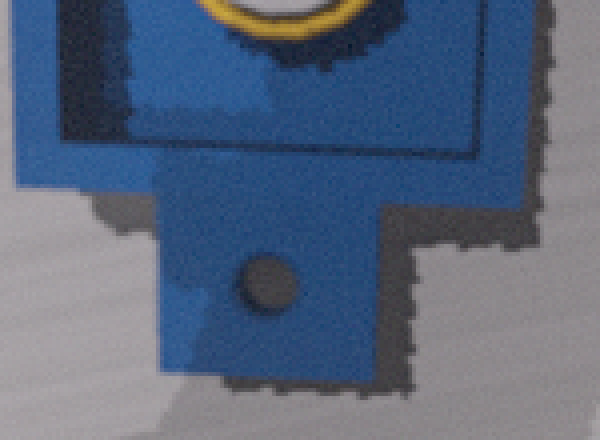

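The crop shows the ear hole at about (287,191) in full pixels, with clean ear and rim edges. The dark-spot mask was biased by shading, so I'll use a non-blue mask inside the ear instead.

```bash
cat >> h.py <<'E'
def ringhole(im,uv,col,r=24,sc=4,smin=110):
    """hole mouth: centre of the enclosed patch that lacks the ear's colour"""
    u,v=map(int,uv); p=cv2.resize(im[v-r:v+r+1,u-r:u+r+1],None,fx=sc,fy=sc,interpolation=cv2.INTER_CUBIC)
    B,G,Rr=[p[...,k].astype(int) for k in range(3)]
    d=(B-Rr) if col=="blue" else (Rr-B)
    d=np.clip(d,0,255).astype(np.uint8); t,m=cv2.threshold(d,0,255,cv2.THRESH_BINARY_INV+cv2.THRESH_OTSU)
    n,l,s,c=cv2.connectedComponentsWithStats(m); k=(np.hypot(*(c[1:]-p.shape[0]/2).T)+1e4*(s[1:,4]<40*sc)).argmin()+1
    return (c[k]+.5)/sc-.5+[u-r,v-r],s[k]/sc,t
E
python3 - <<'E'
from h import *
P=[]
for i,uv in enumerate([(359,177),(287,191)]):
    im=cv2.imread(f"pics/w{i}.png"); c=np.load(f"w{i}.npy",allow_pickle=True).item()
    h,s,t=ringhole(im,uv,"blue"); print(h,s,t); P.append((c,h))
    print(plane(c,h,.045))
print(tri([ray(c,h) for c,h in P]))
f=lambda a:plane(c,(220+a[0]/4,120+a[1]/4),.045)
for a,b in [((15,187),(525,208)),((160,372),(375,382)),((159,210),(161,365)),((380,215),(375,380))]:
    d=f(b)-f(a); print(np.linalg.norm(d),np.arctan2(d[1],d[0]), (f(a)+f(b))/2)
E
```

```text
[358.85142954 176.36700136] [ 16.5   16.25  15.5   15.5  734.5 ] 44.0
[0.47353726 0.04457833 0.045     ]
[286.23535582 190.97100537] [ 15.75  17.    16.    15.25 744.75] 46.0
[0.47350158 0.04391688 0.045     ]
(array([0.47316131, 0.04432882, 0.04193864]), [np.float64(1.7673851727372884e-05), np.float64(1.767385172732121e-05)])
0.10028759898623858 -1.8124648485584327 [0.48997067 0.03913385 0.045     ]
0.043667647023508116 -1.81810257681233 [0.45494114 0.04767902 0.045     ]
0.031089343032938185 2.907943455628808 [0.47677115 0.06469565 0.045     ]
0.03317592562464197 2.9054729319112713 [0.46612979 0.02254398 0.045     ]
```

The hole, ear size (43.7 mm), rim (100.3 mm) and height all check out: yaw is about -0.241 and the hole is at (0.4735, 0.0443). Now I'll swing the lid.

```bash
cat >> h.py <<'E'
YAW=-0.241; U=np.array([np.cos(YAW),np.sin(YAW)]); HOLE=np.array([.4735,.0443]); HINGE=HOLE+.133*U; Q=down(-np.pi/2+YAW)
def sz(s,z): return np.r_[HINGE+s*U,z]
E
python3 - <<'E'
from h import *
manip.move_linear((0.45,0.03,0.33),speed=.25)
manip.move_ptp(sz(.075,.33),Q)
print(manip.current_t())
print(manip.move_linear(sz(.075,.172),speed=.2,f_stop=10))
r=.10
for th in [1.5,1.3,1.1,.9,.7,.5,.3,.15,.05]:
    s=-r*np.cos(th)+.010*np.sin(th)+.011; z=.045+r*np.sin(th)+.010*np.cos(th)
    if th<.2: f=manip.move_linear(sz(s,z+.025),speed=.1,f_stop=12)
    else: f=manip.move_linear(sz(s,z+.025),speed=.12,f_stop=25)
    print(th,f,np.round(manip.current_contact_force(),1),np.round(manip.current_position(),3),round(manip.current_t(),2))
    if f and th>.2: break
E
```

```text
5.8167
False
1.5 False [ 0.3  1.  -0.9] [0.617 0.009 0.171] 7.42
1.3 False [ 1.  -0.5  0.3] [0.597 0.014 0.169] 7.73
1.1 False [-0.2  0.2 -0.3] [0.578 0.019 0.164] 8.05
0.9 False [-0.6  0.1  0.9] [0.561 0.023 0.155] 8.37
0.7 False [ 0.7 -0.5 -0. ] [0.546 0.027 0.142] 8.68
0.5 False [ 0.5 -0.9  0. ] [0.533 0.03  0.127] 9.0
0.3 False [0.6 1.  1. ] [0.524 0.032 0.109] 9.32
0.15 False [ 0.5  0.2 -1. ] [0.519 0.033 0.095] 9.62
0.05 False [ 1.3 -0.4  0.3] [0.517 0.034 0.085] 9.87
```

Run:
```python
from h import *
manip.move_linear(np.r_[manip.current_position()[:2],.2],speed=.25)
V=[(-0.04,0.03),(-0.04,-0.03)]; W=np.array([-U[1],U[0]])
for i,(a,b) in enumerate(V):
    manip.move_linear(np.r_[HOLE+a*U+b*W,.20],speed=.2); manip.pause(.2)
    c=imaging.calibration("wrist"); im=imaging.camera("wrist"); cv2.imwrite(f"pics/x{i}.png",im); np.save(f"x{i}.npy",c,allow_pickle=True)
    for s,ct,_ in blobs(im,"red",amin=60): print(i,s,ct.round(1))
print(manip.current_t())
cv2.imwrite("pics/x01.png",np.hstack([cv2.resize(cv2.imread(f"pics/x{i}.png"),(400,300)) for i in(0,1)]))
```

```text
0 [ 333  156   61   49 2630] [362.4 179.7]
1 [630 111  10  16  99] [635.4 118.3]
1 [ 254  155   60   49 2604] [284.1 178.4]
12.025
```

View pics/x01.png

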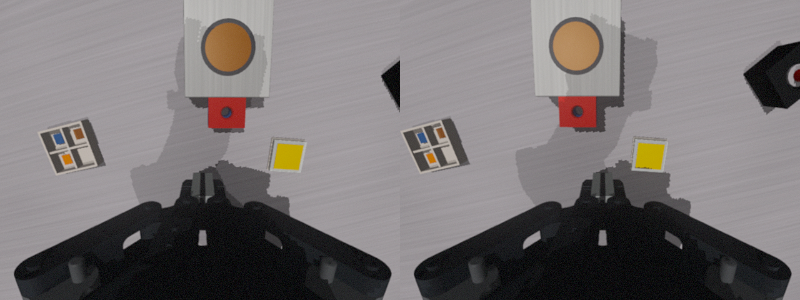

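The lid is down: the red ear's hole is at about (363,178) and (284,177) in full pixels, and the pin block is at the right. Next I'll measure the lid hole, then view the pin.

Run:
```python
from h import *
P=[]
for i,uv in enumerate([(362,178),(284,178)]):
    im=cv2.imread(f"pics/x{i}.png"); c=np.load(f"x{i}.npy",allow_pickle=True).item()
    h,s,t=ringhole(im,uv,"red"); print(h,s,t,plane(c,h,.063)); P.append(ray(c,h))
print(tri(P))
W=np.array([-U[1],U[0]]); PIN=np.array([.455,-.231])
P=[]
for i,(a,b) in enumerate([(-.04,-.03),(-.04,.03)]):
    p=np.r_[PIN+a*U+b*W,.22]
    manip.move_ptp(p,Q) if i==0 else manip.move_linear(p,speed=.2)
    manip.pause(.2)
    c=imaging.calibration("wrist"); im=imaging.camera("wrist"); cv2.imwrite(f"pics/p{i}.png",im); np.save(f"p{i}.npy",c,allow_pickle=True)
    for s,ct,_ in blobs(im,"red",amin=60): print(i,s,ct.round(1),plane(c,ct,.079))
print(manip.current_t())
cv2.imwrite("pics/p01.png",np.hstack([cv2.resize(cv2.imread(f"pics/p{i}.png")[60:300,200:440],(400,400),interpolation=cv2.INTER_NEAREST) for i in(0,1)]))
```

```text
[362.00389734 179.78551965] [ 15.75  17.    17.5   18.5  986.25] 66.0 [0.47400626 0.04449944 0.063     ]
[283.67437888 178.16798137] [  15.25   15.25   17.75   18.25 1006.25] 65.0 [0.4738647  0.04367138 0.063     ]
(array([0.47355982, 0.04418305, 0.05932618]), [np.float64(3.707844740569284e-05), np.float64(3.707844740568697e-05)])
0 [280 169  21  21 335] [290.1 179.2] [ 0.45340139 -0.23468276  0.079     ]
0 [  0 214   9  39 217] [  2.7 236.6] [0.46631211 0.0071135  0.079     ]
1 [354 169  22  22 362] [364.3 179.1] [ 0.4538136  -0.23285226  0.079     ]
1 [  16  214   54   40 1767] [ 43.  233.6] [0.47467473 0.02712808 0.079     ]
14.05
```

View pics/p01.png

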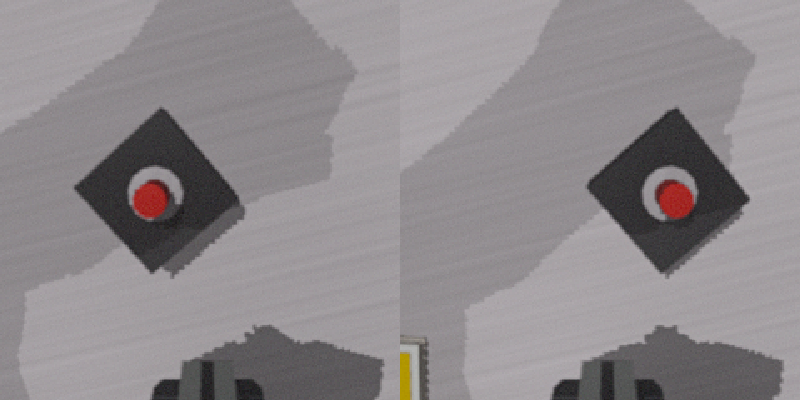

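The crops show the red pin head, the grey collar and the black block square below it, with the head at about (290,179) and (364,179) in full pixels. Position is consistent across both views, so I'll grasp it.

Run:
```python
from h import *
P=[]
for i in(0,1):
    im=cv2.imread(f"pics/p{i}.png"); c=np.load(f"p{i}.npy",allow_pickle=True).item()
    s,ct,m=max([b for b in blobs(im,"red",(200,100,450,260))],key=lambda b:b[0][4])
    k,_=cv2.findContours(m.astype(np.uint8),cv2.RETR_EXTERNAL,cv2.CHAIN_APPROX_NONE)
    (x,y),r=cv2.minEnclosingCircle(k[0]); print((x,y),r,ct); P.append(ray(c,ct))
p,e=tri(P); print(p,e)
if abs(p[2]-.076)>.008: raise SystemExit
# xy from the symmetric pair taken on the plane of the head's top
xy=np.mean([(o+d*(.079-o[2])/d[2])[:2] for o,d in P],0); print(xy); np.save("pin.npy",xy)
hand.move_gripper(.045,60)
manip.move_linear(np.r_[xy,.15],speed=.2)
print(manip.move_linear(np.r_[xy,.0775],speed=.1,f_stop=8))
print(manip.current_position(),manip.current_contact_force())
hand.move_gripper(0,80)
print(manip.current_width(),manip.current_grasp_force(),manip.current_contact_force(),manip.current_position())
manip.move_linear(np.r_[xy,.14],speed=.1)
print(manip.current_width(),manip.current_grasp_force(),manip.current_contact_force(),manip.current_t())
im=imaging.camera("wrist"); cv2.imwrite("pics/g.png",im[140:380,200:440])
cv2.imwrite("pics/g2.png",cv2.resize(im[140:380,160:480],(800,600)))
```

```text
(290.5, 179.0) 10.965956687927246 [290.05373134 179.15820896]
(364.6333312988281, 178.72222900390625) 11.769664764404297 [364.29558011 179.06077348]
[ 0.45268552 -0.23363978  0.07031784] [np.float64(1.3278714128691258e-05), np.float64(1.3278714128822238e-05)]
[ 0.45360749 -0.23376751]
False
[ 0.45373614 -0.23382202  0.07799383] [-0.68427483  0.16004586  0.1580055 ]
0.01366569291563797 77.94023036956787 [-1.27803823  0.74853311  7.3164009 ] [ 0.45389466 -0.23380278  0.0782017 ]
0.01343810616983083 78.01030397415161 [ 0.74155809  0.64658471 -1.49011018] 17.175
```

View pics/g2.png

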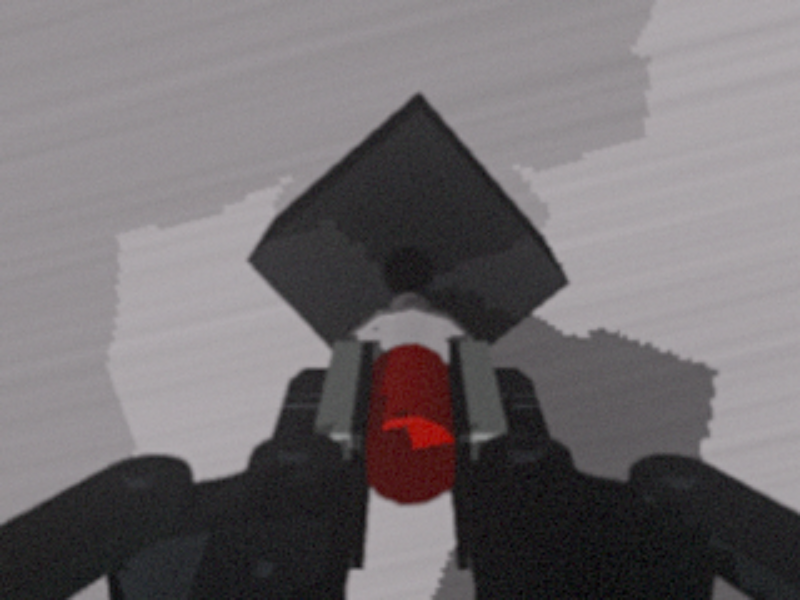

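The pin is held upright between the pads, collar just below the fingertips, with the empty block hole beneath it. Now I'll carry it over and insert it under force guard.

Run:
```python
from h import *
manip.move_linear(np.r_[manip.current_position()[:2],.19],speed=.15)
manip.move_linear(np.r_[HOLE,.17],speed=.15)
manip.pause(.3)
print(manip.current_position(),manip.current_contact_force(),manip.current_t())
for z in(.136,.120,.110,.100,.094):
    f=manip.move_linear(np.r_[HOLE,z],speed=.05,f_stop=10)
    print(z,f,np.round(manip.current_position(),4),np.round(manip.current_contact_force(),1),np.round(manip.current_moment(),2),round(manip.current_t(),2))
    if f: break
im=imaging.camera("wrist"); cv2.imwrite("pics/i.png",cv2.resize(im[140:380,160:480],(800,600)))
```

```text
[0.47354005 0.04407914 0.17004704] [ 0.41960066 -0.23829341 -1.1711196 ] 20.0167
0.136 False [0.4736 0.0441 0.136 ] [ 0.6  0.  -1.9] [-0.02 -0.02  0.01] 20.85
0.12 False [0.4734 0.0442 0.1197] [ 0.4  0.4 -0.6] [0.01 0.   0.01] 21.32
0.11 False [0.4734 0.0442 0.1097] [ 0.1  0.4 -0. ] [ 0.01  0.06 -0.01] 21.67
0.1 False [0.4734 0.0442 0.0998] [-0.9  0.5 -0.8] [0.01 0.01 0.07] 22.02
0.094 False [0.4736 0.0443 0.094 ] [0.3 0.6 0.2] [0.16 0.04 0.02] 22.28
```

Run:
```python
from h import *
z=.090
f=manip.move_linear(np.r_[HOLE,.078],speed=.02,f_stop=22)
for k in range(3):
    manip.pause(.4); print(f,np.round(manip.current_position(),4),np.round(manip.current_contact_force(),1),manip.current_grasp_force(),manip.current_width(),round(manip.current_t(),2))
im=imaging.camera("wrist"); cv2.imwrite("pics/j.png",cv2.resize(im[140:380,160:480],(400,300)))
s=imaging.camera("side"); cv2.imwrite("pics/js.png",np.hstack([cv2.imread("pics/j.png"),cv2.resize(s[200:290,230:350],(400,300))]))
```

```text
True [0.473  0.0444 0.088 ] [-2.   0.2 16. ] 80.26240468025208 0.013576188118389869 23.2
True [0.473  0.0444 0.088 ] [-2.4 -0.1 17.3] 80.26143193244934 0.013860842011080614 23.6
True [0.473  0.0445 0.088 ] [-2.4  0.  18. ] 80.26144623756409 0.01345073333533646 24.0
```

View pics/js.png

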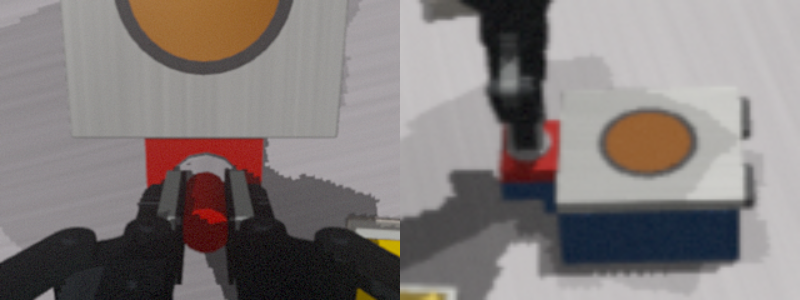

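The collar sits on the lid, the carrier halves look shut, and the tip is at 0.088 - 0.069 = 0.019 m, which is the home height. The push is steady at about 18 N, so I'll hand it in.

```bash
python3 -c "
from h import *
print(manip.finish_job(),manip.current_t(),manip.current_position(),manip.current_contact_force())"
```

```text
the job is handed in; nothing more can be done
the job is handed in; nothing more can be done
```

I swung the lid shut, pushed the pin home and handed the job in at about 24 s; the fingers still hold the pin and press the carrier with about 18 N (tip at about 19 mm, lid looks shut), but no verdict was returned.

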